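Crank the sample slide to the red scale tab

TASK

Turn the handwheel of the sample slide by its red handle until the yellow pointer of the carriage with the orange tube rack points at the red tab on the scale, not the blue one; then let go of the handle. Move the carriage with the handwheel only, do not push it, and leave the glass beaker and the orange-capped tube standing where they are.

Things in the scene. Friction and masses are not known exactly. Their poses are not given: they have to be found in the camera images.
- wheel_handle (a point): Centre of the upright red handle on the handwheel: a round grip 19 mm thick and 48 mm tall that spins freely on its own upright pin, so it can be held with a fixed wrist and led round. It stands 45 mm from the wheel's axis; the wheel's black rim lies 26 mm and more below this point. Leading it round takes about 4 to 5 N.
- handwheel: Black three-spoked handwheel, 109 mm across, lying flat on the grey gearbox at one end of the slide. Origin on its upright axis, 38 mm below the middle of the red handle; x axis toward the handle, z up. Turned clockwise seen from above it drives the carriage away from the wheel, 80 mm a full turn (12.7 mm per rad); anticlockwise brings it back. The screw stays where it is left.
- carriage: Black carriage 104 x 62 mm with an orange tube rack (120 x 50 mm, top 76 mm above the bench) fixed on it; 150 mm of travel, starts within 25 mm of the wheel's end. Origin at the tip of its yellow pointer, 22 mm above the bench; y axis along the slide away from the handwheel, x axis from the scale toward the rack. Moved only by the wheel, not to be pushed.
- red_tab: Red tab, 16 mm wide along the slide, 18 mm deep, 16 mm high, clipped on the edge of the white scale beside the pointer's path. Origin at its middle, 20 mm above the bench; y axis along the slide away from the handwheel. The pointer tip passes 15 mm beside its origin. A like blue tab is clipped elsewhere on the scale and does not count.
- beaker: Bystander: empty glass beaker, 55 mm wide and 70 mm tall, standing on the bench near the wheel. Origin at the centre of its underside.
- tube: Bystander: 50 ml tube with an orange cap, 34 mm wide and 115 mm tall, standing on the bench behind the slide. Origin at the centre of its underside.

How it is judged (in metres and radians):
At the end, for the whole second after the job is handed in: The tip of the yellow pointer stands within 12 mm of the middle of the red tab, measured along the slide, the carriage is at rest and the handle is released (y of carriage in the frame of red_tab between -0.012 and 0.012 m and linear speed of carriage below 0.01 m/s); the robot touches nothing.
It fails at once if the arm or gripper pushes the carriage or its rack (more than 4 N) (contact force between the arm and carriage above 4 N).
It fails at once if the fingers push the carriage or its rack (more than 4 N) (contact force between the fingers and carriage above 4 N).
It fails at once if the beaker is moved more than 30 mm or knocked over (distance of beaker from where it was at the start of the episode above 0.03 m or angle between beaker's own z axis and vertical above 0.5 rad).
It fails at once if the tube is moved more than 30 mm or knocked over (distance of tube from where it was at the start of the episode above 0.03 m or angle between tube's own z axis and vertical above 0.5 rad).
It also fails if it takes over 51 s, if anything falls off the work surface, if the arm or the gripper's body presses on something with over 40 N, if the wrist force passes 120 N, or if a joint passes its speed limit or range.

ROBOT

A 7-joint arm with a two-finger parallel gripper is mounted at the origin on a cart in front of the work surface, level with it; the furniture and walls round the work are solid. World frame = base frame: x ahead of the robot, y to its left, z up, the work surface at z = 0. Lengths are in mm, angles in rad, forces in N, time in s.
With the tool pointing down it reaches from about 400 to 850 mm from the base axis. Payload 6.9 kg.
Tool frame: the origin (TCP) lies midway between the tips of the shut fingers; the grasp point (between the pads) lies 19 mm behind it (ctrl.tcp_to_grasp is the distance from the TCP to the grasp point, in mm); z points along the fingers, y is the line along which they close (so a half turn about z gives the same grasp; the last joint's range is limited). The gripper opens to 85 mm and grips with 20 to 120 N. Pads are 22 mm wide; open, the fingers measure 114 mm over their backs; the gripper's body (76 mm by 85 mm) begins 54 mm behind the grasp point. The pads swing forward as they close: fully open they stand 13 mm farther back than shut.
Start: joints at [-1.022, 0.507, -0.238, 1.5, 0.126, 1.149, -0.155], TCP at [267.811, 564.702, 231.275] pointing down, gripper open.
Joint ranges: [-3.08, 3.08], [-0.24, 2.05], [-1.43, 1.35], [0, 2.5], [-1.52, 4.66], [0.17, 1.96], [-2.89, 2.89]. Speed limits (rad/s): [2.39, 2.39, 3.14, 3.14, 3.14, 3.14, 3.14].

INTERFACE

Orientations are given as [roll, pitch, yaw] about the fixed x, y, z axes, in that order (R = Rz(yaw) Ry(pitch) Rx(roll)).
In Python, from bench import ctrl gives the robot as it stands. The module is installed in compiled form; this text tells all that it offers.
- The arm moves only by the tool jog_arm, never from a script. Its argument "targets" is text: rows parted by semicolons, each of 7 numbers parted by spaces: the shift along the world's x, y, z in m, then the turn, a rotation vector about the world's x, y, z in rad, then the closure, from 0 (fully open) to 1 (shut). A call has 1 to 12 rows; each row shifts and turns the commanded pose from where the row before left it; what a row does not reach is not made up. A row lasts 1/8 s, in which the tool goes at most 62.5 mm and 10.7 degrees, less where a joint would pass 70% of its speed; a pose out of reach is approached as far as the arm can. A call is refused whole if a number of a shift passes 0.0625 or a number of a turn 0.188, either way. A call with a gripper value outside its range is refused whole. The fingers move at their own pace and stop on an object; "grip_force" is the grip in N (left out, the last holds). Time passes only in rows, so rows that do not move let the fingers close. It gives the time, the measured TCP pose, the force, the opening and the grip force at its end, in the units of the state.
- ctrl.observe(): the state, without advancing time (a new reading comes with each control period).
- ctrl.camera(name): name is "scene" or "side" or "wrist"; returns a dict with "image" (420x560x3 uint8, red, green, blue), "vertical_fov" (degrees; the focal length in pixels is half the picture's height over the tangent of half this angle, whatever the lens; pixels are square), "cx", "cy" (the principal point, pixels), "world_from_camera" (4x4, takes a point from camera to world coordinates); the wrist camera has in their place "tool_from_camera" (4x4, takes a point from camera to tool coordinates, whose origin is the TCP and whose axes are the flange's). Camera axes: x right, y down, z forward; pixel columns grow to the right and rows downward; lengths in mm; the calibration is good to about 2 mm. A picture is of the moment at which its call begins: read the wrist's pose just before it. There is no depth.
- ctrl.job_done(): hands the job in; it is judged then, once.
The state is a dict: "time_s": time; "joints": joint angles; "dq": joint speeds; "tau": joint torques, N m; "ee_pos": TCP position; "tool_rot": TCP orientation; "force": force on the tool from outside, world axes, zero at the start; "moment": the same for the moment, N m; "gripper_width": finger opening in mm; "grip_force": force on a finger pad.
Only numpy, scipy, OpenCV 4.12 (cv2) and the standard library are available. Lean on these libraries where they do the work, as an engineer would, in place of code of your own. Each camera call takes 0.05 s, during which the arm holds its last target. There are 200 camera calls.

## Working session

There is one attempt and no reset: what is moved stays moved. The work goes in short steps, Python scripts to look and compute and a tool call to move; the robot and the scene stay as the last step left them, time stands still between calls to the robot, and variables do not carry over. Pictures are saved under pics/ and viewed, at most 10 in all, crops included, and the job is handed in when it is done.

Besides the shell and the picture viewer there is one more tool, called after ">>>" by a JSON object that holds its "api" and its "payload". jog_arm: Moves the arm, as the interface text tells. Its arguments: {"type":"object","properties":{"targets":{"type":"string"},"grip_force":{"type":"number"}},"required":["targets"]}

```bash
mkdir -p pics
cat > h.py <<'E'
import numpy as np, cv2
from bench import ctrl
def cam(n):
    s=ctrl.observe(); c=ctrl.camera(n); 
    c['f']=c['image'].shape[0]/2/np.tan(np.radians(c['vertical_fov'])/2); return c
def ray(c,u,v):
    T=np.array(c['world_from_camera']); d=T[:3,:3]@np.array([(u-c['cx'])/c['f'],(v-c['cy'])/c['f'],1]); return T[:3,3],d
def plane(c,u,v,z):
    o,d=ray(c,u,v); return o+d*(z-o[2])/d[2]
def tri(c1,p1,c2,p2):
    o1,d1=ray(c1,*p1);o2,d2=ray(c2,*p2)
    A=np.stack([d1,-d2],1);t=np.linalg.lstsq(A,o2-o1,rcond=None)[0]
    a,b=o1+t[0]*d1,o2+t[1]*d2; return (a+b)/2,np.linalg.norm(a-b)
def blobs(c,lo,hi,amin=25):
    h=cv2.cvtColor(c['image'],cv2.COLOR_RGB2HSV); m=cv2.inRange(h,lo,hi)
    if lo[0]==0: m|=cv2.inRange(h,(174,lo[1],lo[2]),(180,255,255))
    n,l,s,ce=cv2.connectedComponentsWithStats(m)
    return [(s[i].tolist(),ce[i].round(1).tolist()) for i in range(1,n) if s[i,4]>=amin]
RED=((0,150,60),(6,255,255));YEL=((22,130,100),(34,255,255));BLU=((100,130,60),(125,255,255));ORA=((7,150,100),(20,255,255))
def save(c,n): cv2.imwrite('pics/'+n,cv2.cvtColor(c['image'],cv2.COLOR_RGB2BGR))
E
python3 - <<'E'
from h import *
for n in('scene','side'):
    c=cam(n); save(c,n+'.png'); print(n,c['f'],np.round(c['world_from_camera'],2).tolist())
    for k in('RED','YEL','BLU','ORA'): print(k,blobs(c,*globals()[k]))
print(ctrl.observe())
E
```

```text
scene 455.934434088311 [[-0.72, -0.3, 0.62, -120.09], [-0.69, 0.29, -0.66, 645.88], [0.01, -0.91, -0.42, 538.03], [0.0, 0.0, 0.0, 1.0]]
RED [([269, 153, 8, 7, 49], [272.6, 156.4]), ([297, 190, 8, 19, 122], [300.4, 198.8]), ([257, 255, 8, 9, 51], [260.5, 259.2])]
YEL [([213, 115, 28, 22, 356], [227.2, 123.9]), ([351, 189, 12, 15, 57], [357.0, 194.3]), ([274, 236, 8, 11, 45], [278.2, 240.6]), ([16, 287, 50, 55, 1796], [42.0, 315.6])]
BLU [([121, 197, 75, 36, 964], [155.9, 212.8]), ([382, 209, 57, 28, 802], [409.1, 222.7]), ([234, 263, 9, 9, 58], [238.2, 267.4])]
ORA [([241, 173, 12, 9, 88], [246.5, 176.9]), ([242, 210, 45, 29, 487], [265.9, 225.6])]
side 448.7782449438433 [[0.86, -0.26, 0.43, 79.43], [-0.51, -0.46, 0.73, -818.32], [0.01, -0.85, -0.53, 652.53], [0.0, 0.0, 0.0, 1.0]]
RED [([273, 213, 9, 19, 122], [276.6, 223.0]), ([409, 222, 10, 11, 87], [413.3, 226.8])]
YEL [([209, 135, 21, 34, 514], [220.0, 153.7]), ([374, 139, 19, 44, 448], [384.0, 155.4]), ([378, 345, 18, 15, 70], [386.3, 351.5])]
BLU [([495, 85, 65, 79, 1332], [530.3, 128.8]), ([328, 171, 13, 11, 38], [333.3, 175.9]
[... 253 characters left out ...]
 227.2])]
{'time_s': 0.1, 'joints': array([-1.0225246 ,  0.50826992, -0.2375363 ,  1.50102673,  0.1256897 ,
        1.14888115, -0.15474795]), 'dq': array([ 0.00326348, -0.00232997,  0.00245073, -0.00273113, -0.00032354,
        0.00077191, -0.00094567]), 'tau': array([-5.01191971e-03, -6.21822882e+01, -2.19447970e+00, -2.50204772e+01,
        1.25681644e-02,  7.83541618e-03, -2.05336164e-05]), 'ee_pos': array([267.64907504, 564.30257553, 230.50884037]), 'tool_rot': array([-3.13999460e+00,  1.21934477e-05,  2.69888398e+00]), 'force': array([ 0.18136241, -0.20585328,  0.50207549]), 'moment': array([ 0.02569389, -0.00461484,  0.01640363]), 'grip_force': 0.0, 'gripper_width': 85.26048941010599}
```

View pics/scene.png

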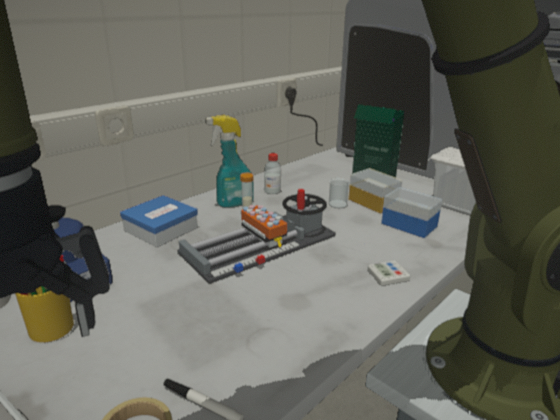

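View pics/side.png

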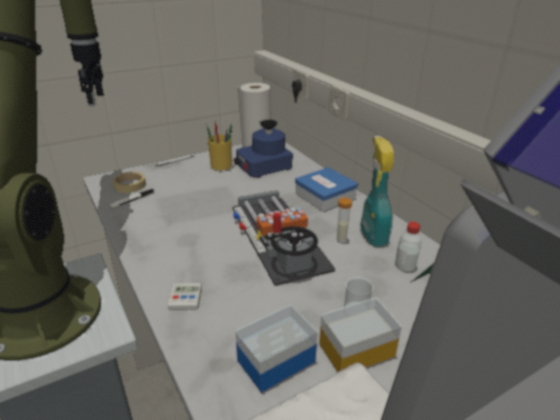

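The scene view shows the red handle at (300,199), the red tab at (260,259), the blue tab at (238,267) and the pointer at (278,241). The side view shows the handle at (277,223) and the red tab near (242,227). The wheel is at the right (robot-side) end of the slide.

Run:
```python
from h import *
a=cam('scene');b=cam('side')
print('handle',tri(a,(300.4,198.8),b,(276.6,223)))
print('tab',plane(a,260.5,259.2,20),'blue',plane(a,238.2,267.4,20),'ptr',plane(a,278.2,240.6,22))
print('cap',tri(a,(246.5,176.9),b,(344.5,202.5)))
for k in('RED','YEL','BLU'): print(k,[x for x in blobs(b,*globals()[k],5) if 220<x[1][0]<300 and x[1][1]<260])
print('rack',plane(a,265.9,225.6,70))
print('slide corners', [plane(a,u,v,5)[:2].round() for u,v in((214,277),(336,235))])
print('beaker bottom',plane(b,358,305,0), plane(a,338,205,0))
for c,n,(x,y) in((a,'a',(200,140)),(b,'b',(210,180))):
    im=cv2.resize(c['image'][y:y+150,x:x+200],None,fx=4,fy=4,interpolation=cv2.INTER_CUBIC)
    cv2.imwrite(f'pics/crop{n}.png',im[:,:,::-1])
```

```text
handle (array([503.72629937, -83.4109046 , 106.46885777]), np.float64(3.784071151715102))
tab [483.60073926  65.93323215  20.        ] blue [493.25834231 120.83022818  20.        ] ptr [510.40821112 -16.40051674  22.        ]
cap (array([691.25560445, -86.43028796, 107.3219414 ]), np.float64(2.977939271670126))
RED [([273, 214, 9, 18, 124], [276.6, 223.1]), ([240, 224, 5, 5, 16], [241.8, 226.2])]
YEL [([257, 231, 4, 7, 19], [258.7, 234.3])]
BLU [([234, 213, 5, 5, 15], [236.1, 215.2])]
rack [517.72968563  16.02333735  70.        ]
slide corners [array([519., 165.]), array([ 451., -158.])]
beaker bottom [ 574.71577015 -300.49156885    0.        ] [ 559.30467854 -309.31320419    0.        ]
```

View pics/cropa.png

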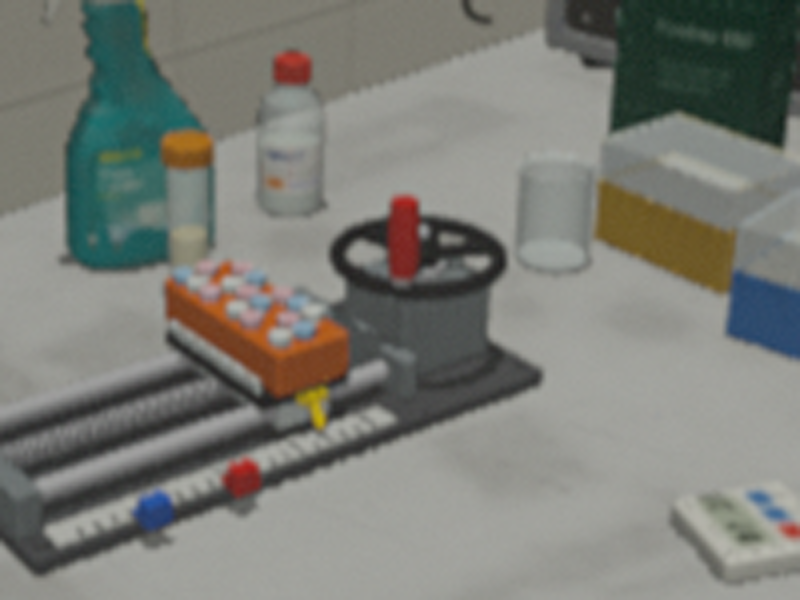

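View pics/cropb.png

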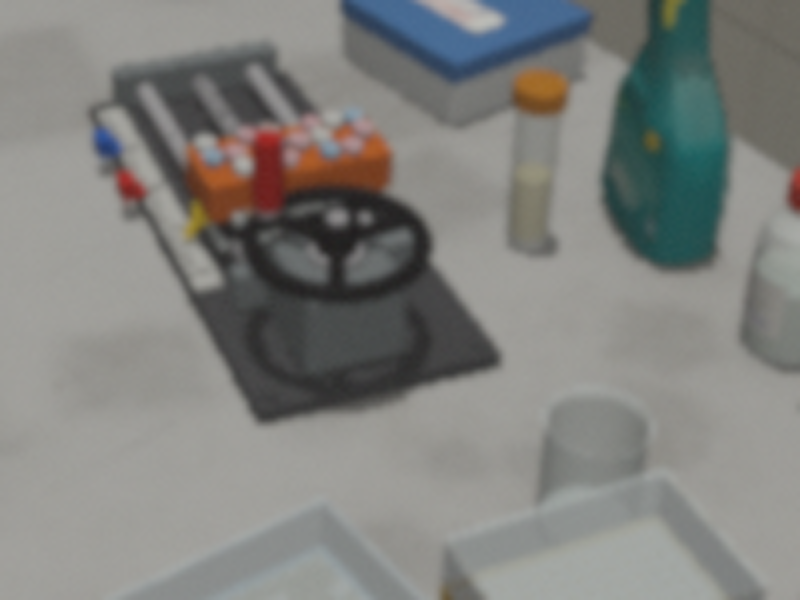

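The crops show the pointer tip at scene (279.5,246), the wheel rim ellipse centre at scene (304.5,204) and side (294.5,241), and the handle on the rack/scale side of the wheel. The rack is close by.

Run:
```python
from h import *
a=cam('scene');b=cam('side')
T=tri(a,(260.5,259.2),b,(241.9,226.2));B=tri(a,(238.2,267.4),b,(236.1,215.2));P=tri(a,(279.5,246),b,(257.5,238));W=tri(a,(304.5,204.2),b,(294.5,240.7))
for n,x in zip(('tab','blue','ptr','wheel'),(T,B,P,W)): print(n,x[0].round(1),round(x[1],1))
for z in(70,75,80): print(z,plane(a,304.5,204.2,z)[:2].round(),plane(b,294.5,240.7,z)[:2].round())
for z in(100,106): print(z,plane(a,300.4,198.8,z)[:2].round(),plane(b,276.6,223,z)[:2].round())
d=B[0]-T[0];d=d[:2]/np.linalg.norm(d[:2]);print(d,np.linalg.norm((B[0]-T[0])[:2]))
p=plane(a,279.5,246,22);t=plane(a,260.5,259.2,20);print(p,t,(t-p)[:2]@d,(T[0]-P[0])[:2]@d)
p=plane(b,257.5,238,22);t=plane(b,241.9,226.2,20);print(p,t,(t-p)[:2]@d)
```

```text
tab [484.9  64.2  18.2] 1.0
blue [494.6 119.5  18.5] 0.5
ptr [494.2  -4.1  19.2] 0.6
wheel [ 526.  -124.    73.5] 0.9
70 [ 532. -130.] [ 528. -120.]
75 [ 525. -122.] [ 524. -126.]
80 [ 518. -114.] [ 520. -132.]
100 [516. -96.] [506. -77.]
106 [508. -86.] [502. -85.]
[0.1725872  0.98499424] 56.07030585838152
[491.27871298  -0.7706607   22.        ] [483.60073926  65.93323215  20.        ] 64.37783041964069 65.72566563484392
[492.00827276  -8.03602629  22.        ] [483.229093    61.22001365  20.        ] 66.70162653783886
```

>>> {"api": "jog_arm", "payload": {"targets": "0.03 -0.05 0 0 0 0 0;0.03 -0.05 0 0 0 0 0;0.03 -0.05 0 0 0 0 0;0.03 -0.05 0 0 0 0 0;0.03 -0.05 0 0 0 0 0;0.03 -0.05 0 0 0 0 0;0.02 -0.05 0 0 0 0 0;0.02 -0.05 0 0 0 0 0;0.01 -0.05 0 0 0 0 0;0.006 -0.05 0 0 0 0 0;0 -0.05 0 0 0 0 0;0 -0.05 0 0 0 0 0", "grip_force": 60}}

```text
time_s: 1.8
ee_pos: [503.7, -36.9, 231.4]
tool_rot: [3.141, 0.0, 2.699]
force: [0.3, 0.8, -0.5]
gripper_width: 85.1
grip_force: 0.0
```

>>> {"api": "jog_arm", "payload": {"targets": "0 -0.025 -0.02 0 0 0 0;0 -0.02 -0.02 0 0 0 0;0 0 0 0 0 0 0;0 0 0 0 0 0 0"}}

```text
time_s: 2.3
ee_pos: [504.3, -79.2, 191.9]
tool_rot: [3.141, 0.0, 2.7]
force: [-0.8, -0.1, -0.0]
gripper_width: 85.6
grip_force: 0.0
```

```bash
cat >> h.py <<'E'
from scipy.spatial.transform import Rotation as R
def wrist():
    s=ctrl.observe(); c=cam('wrist'); M=np.eye(4); M[:3,:3]=R.from_euler('xyz',s['tool_rot']).as_matrix(); M[:3,3]=s['ee_pos']
    c['world_from_camera']=M@np.array(c['tool_from_camera']); return c,s
E
python3 - <<'E'
from h import *
c,s=wrist(); save(c,'w1.png'); print(s['ee_pos'],s['joints'].round(2),np.round(c['world_from_camera'],2).tolist())
for k in('RED','YEL','BLU'): print(k,[(x,plane(c,*x[1],106).round(1)) for x in blobs(c,*globals()[k])])
E
```

```text
[504.25413866 -79.22541982 191.91186697] [ 0.16  0.37 -0.07  1.86  0.03  0.92  1.2 ] [[0.43, 0.86, 0.27, 435.36], [0.9, -0.41, -0.13, -47.95], [0.0, 0.3, -0.95, 334.72], [0.0, 0.0, 0.0, 1.0]]
RED [(([416, 88, 25, 25, 459], [427.5, 99.4]), array([472.2,  33.7, 106. ])), (([264, 201, 29, 44, 1027], [278.3, 223.2]), array([505.7, -84.2, 106. ]))]
YEL [(([351, 138, 22, 17, 172], [359.3, 146.9]), array([481.2, -15. , 106. ]))]
BLU [(([481, 68, 28, 26, 492], [494.2, 80.1]), array([478.9,  73.9, 106. ])), (([0, 143, 40, 67, 1371], [13.2, 181.1]), array([ 404.5, -229.2,  106. ])), (([496, 307, 64, 46, 1557], [534.5, 332.2]), array([667.7,  53.7, 106. ]))]
```

View pics/w1.png

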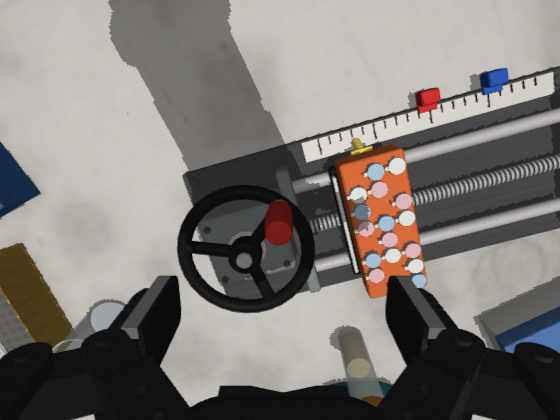

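The wrist view shows the handle at (278,223), hub at (246,257)/rim centre (246,249), pointer (358,147), red tab (428,99), blue tab (494,80), and the beaker at (108,315).

Run:
```python
from h import *
c,s=wrist(); 
print('rim',plane(c,246,248.5,74)[:2].round(1),'hub',plane(c,244,260,75)[:2].round(1))
T=plane(c,427.5,99.4,22);B=plane(c,494.2,80.1,22);d=(B-T)[:2];d/=np.linalg.norm(d)
print(T,B,d)
for u,v in((359.3,146.9),(355,141),(357,138)): p=plane(c,u,v,22);print(p,(T-p)[:2]@d)
print('beaker',plane(c,108,315,70)[:2])
print('handle top/bot',plane(c,280,209,130)[:2],plane(c,277,238,84)[:2])
```

```text
rim [ 524.  -121.6] hub [ 531.9 -127.3]
[485.96575403  63.92676216  22.        ] [495.04257454 118.89042703  22.        ] [0.16293536 0.98663675]
[498.33907539  -2.7115945   22.        ] 63.73179975124521
[491.98870484  -4.22339426  22.        ] 66.25809687111781
[490.34020955  -1.69300784  22.        ] 64.03012282989515
beaker [ 529.77302419 -258.37728455]
handle top/bot [490.77779312 -75.37368474] [523.02662365 -93.51720296]
```

>>> {"api": "jog_arm", "payload": {"targets": "0.0015 -0.004 -0.02 0 0 0 0;0 0 -0.025 0 0 0 0;0 0 -0.025 0 0 0 0;0 0 -0.025 0 0 0 0;0 0 0 0 0 0 0;0 0 0 0 0 0 0.5;0 0 0 0 0 0 1;0 0 0 0 0 0 1;0 0 0 0 0 0 1;0 0 0 0 0 0 1", "grip_force": 60}}

```text
time_s: 3.65
ee_pos: [505.6, -84.0, 97.1]
tool_rot: [3.141, 0.001, 2.699]
force: [-0.7, 1.0, 7.3]
gripper_width: 17.4
grip_force: 58.4
```

Run:
```python
import numpy as np
a=np.radians(116-10*np.arange(0,31)); p=45*np.c_[np.cos(a),np.sin(a)]
q=np.round(p-p[0],1); d=np.diff(q,axis=0)
for i in range(0,30,12): print(';'.join(f'{x/1000:.4f} {y/1000:.4f} 0 0 0 0 1' for x,y in d[i:i+12]))
```

```text
0.0073 0.0028 0 0 0 0 1;0.0077 0.0015 0 0 0 0 1;0.0079 0.0001 0 0 0 0 1;0.0077 -0.0012 0 0 0 0 1;0.0074 -0.0025 0 0 0 0 1;0.0069 -0.0038 0 0 0 0 1;0.0061 -0.0050 0 0 0 0 1;0.0051 -0.0059 0 0 0 0 1;0.0041 -0.0067 0 0 0 0 1;0.0028 -0.0073 0 0 0 0 1;0.0015 -0.0077 0 0 0 0 1;0.0001 -0.0079 0 0 0 0 1
-0.0012 -0.0077 0 0 0 0 1;-0.0026 -0.0074 0 0 0 0 1;-0.0038 -0.0069 0 0 0 0 1;-0.0049 -0.0061 0 0 0 0 1;-0.0059 -0.0052 0 0 0 0 1;-0.0067 -0.0040 0 0 0 0 1;-0.0074 -0.0028 0 0 0 0 1;-0.0077 -0.0015 0 0 0 0 1;-0.0078 -0.0001 0 0 0 0 1;-0.0078 0.0012 0 0 0 0 1;-0.0074 0.0025 0 0 0 0 1;-0.0068 0.0038 0 0 0 0 1
-0.0061 0.0050 0 0 0 0 1;-0.0052 0.0059 0 0 0 0 1;-0.0040 0.0067 0 0 0 0 1;-0.0028 0.0074 0 0 0 0 1;-0.0015 0.0077 0 0 0 0 1;-0.0002 0.0078 0 0 0 0 1
```

>>> {"api": "jog_arm", "payload": {"targets": "0.0073 0.0028 0 0 0 0 1;0.0077 0.0015 0 0 0 0 1;0.0079 0.0001 0 0 0 0 1;0.0077 -0.0012 0 0 0 0 1;0.0074 -0.0025 0 0 0 0 1;0.0069 -0.0038 0 0 0 0 1"}}

```text
time_s: 4.4
ee_pos: [550.7, -84.0, 97.1]
tool_rot: [3.138, -0.001, 2.701]
force: [-1.0, 9.0, 7.0]
gripper_width: 17.2
grip_force: 58.7
```

>>> {"api": "jog_arm", "payload": {"targets": "0.0061 -0.0050 0 0 0 0 1;0.0051 -0.0059 0 0 0 0 1;0.0041 -0.0067 0 0 0 0 1;0.0028 -0.0073 0 0 0 0 1;0.0015 -0.0077 0 0 0 0 1;0.0001 -0.0079 0 0 0 0 1"}}

```text
time_s: 5.15
ee_pos: [573.1, -125.6, 97.2]
tool_rot: [3.137, 0.004, 2.701]
force: [5.1, 6.0, 0.1]
gripper_width: 17.0
grip_force: 58.5
```

>>> {"api": "jog_arm", "payload": {"targets": "-0.0012 -0.0077 0 0 0 0 1;-0.0026 -0.0074 0 0 0 0 1;-0.0038 -0.0069 0 0 0 0 1;-0.0049 -0.0061 0 0 0 0 1;-0.0059 -0.0052 0 0 0 0 1;-0.0067 -0.0040 0 0 0 0 1"}}

```text
time_s: 5.9
ee_pos: [546.9, -163.9, 97.1]
tool_rot: [3.139, 0.003, 2.7]
force: [3.8, 4.4, 3.4]
gripper_width: 17.0
grip_force: 58.8
```

>>> {"api": "jog_arm", "payload": {"targets": "-0.0074 -0.0028 0 0 0 0 1;-0.0077 -0.0015 0 0 0 0 1;-0.0078 -0.0001 0 0 0 0 1;-0.0078 0.0012 0 0 0 0 1;-0.0074 0.0025 0 0 0 0 1;-0.0068 0.0038 0 0 0 0 1"}}

```text
time_s: 6.65
ee_pos: [503.4, -160.6, 97.2]
tool_rot: [3.138, 0.006, 2.7]
force: [8.9, 4.3, -2.8]
gripper_width: 17.3
grip_force: 58.5
```

Run:
```python
from h import *
c,s=wrist(); save(c,'w2.png'); print(s['ee_pos'])
for k in('RED','YEL','BLU'): print(k,[(x,plane(c,*x[1],22).round(1)) for x in blobs(c,*globals()[k])])
c=cam('scene')
for k in('RED','YEL','BLU'): print(k,[(x,plane(c,*x[1],22).round(1)) for x in blobs(c,*globals()[k],10)])
```

```text
[ 503.43801108 -160.56478474   97.21353879]
RED [(([260, 246, 47, 91, 3554], [283.2, 292.9]), array([ 549.9, -182.9,   22. ]))]
YEL []
BLU [(([0, 118, 46, 87, 2017], [14.8, 165.9]), array([ 398.5, -294.7,   22. ]))]
RED [(([269, 153, 8, 7, 49], [272.6, 156.4]), array([ 936.2, -429.8,   22. ])), (([319, 181, 8, 19, 94], [323.5, 190.3]), array([ 622.5, -321.3,   22. ])), (([56, 255, 8, 32, 129], [59.3, 270.5]), array([738., 385.,  22.])), (([256, 255, 9, 9, 52], [260.3, 259.0]), array([482.2,  67.9,  22. ])), (([9, 270, 17, 24, 113], [17.0, 283.1]), array([751.2, 460.2,  22. ])), (([94, 274, 8, 11, 65], [97.5, 278.7]), array([656.2, 344.8,  22. ]))]
YEL [(([213, 115, 28, 22, 354], [227.2, 124.0]), array([1373.8, -594.7,   22. ])), (([350, 186, 16, 18, 115], [356.9, 194.6]), array([ 536.3, -364.8,   22. ])), (([365, 196, 7, 11, 27], [367.9, 201.6]), array([ 487.1, -346.7,   22. ])), (([254, 243, 8, 12, 52], [258.2, 247.7]), array([519.6,  38.2,  22. ])), (([14, 270, 53, 72, 2261], [43.1, 309.9]), array([631.9, 457.5,  22. ]))]
BLU [(([121, 197, 75, 32, 897], [155.7, 212.4]), array([834.5, 100.6,  22. ])), (([382, 208, 57, 29, 809], [408.9, 222.6]), array([ 343. , -313.1,   22. ])), (([53, 254, 6, 34, 56], [55.3, 267.2]), array([756. , 385.7,  22. ])), (([234, 263, 9, 9, 58], [238.2, 267.4]), array([490.9, 122.9,  22. ]))]
```

View pics/w2.png

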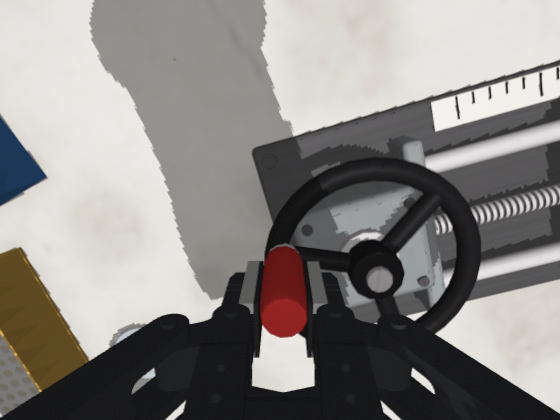

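The handle is still held, now at about -122°, and the pointer blob has moved about 54 mm. Roughly 11 mm (50°) remains.

>>> {"api": "jog_arm", "payload": {"targets": "-0.0061 0.0050 0 0 0 0 1;-0.0052 0.0059 0 0 0 0 1;-0.0040 0.0067 0 0 0 0 1;-0.0028 0.0074 0 0 0 0 1;-0.0015 0.0077 0 0 0 0 1;0 0 0 0 0 0 1;0 0 0 0 0 0 1"}}

```text
time_s: 7.62
ee_pos: [483.7, -129.3, 97.2]
tool_rot: [3.139, 0.006, 2.699]
force: [6.9, 1.5, -1.8]
gripper_width: 17.2
grip_force: 59.0
```

Run:
```python
from h import *
d=np.array([.166,.986])
for n in('scene','side'):
    c=cam(n); im=c['image']
    x,y=(200,170) if n=='scene' else (210,180)
    cv2.imwrite(f'pics/e_{n}.png',cv2.resize(im[y:y+110,x:x+145],None,fx=5,fy=5,interpolation=cv2.INTER_CUBIC)[:,:,::-1])
    print(n,[x for k in(RED,YEL,BLU) for x in blobs(c,*k,5) if 220<x[1][0]<300 and 210<x[1][1]<280])
```

```text
scene [([256, 255, 9, 9, 52], [260.2, 259.0]), ([250, 245, 8, 11, 51], [254.3, 249.2]), ([234, 263, 9, 9, 57], [238.2, 267.3])]
side [([240, 223, 5, 6, 17], [241.8, 225.9]), ([250, 218, 4, 7, 19], [250.9, 220.9]), ([234, 213, 5, 5, 15], [236.1, 215.2])]
```

View pics/e_scene.png

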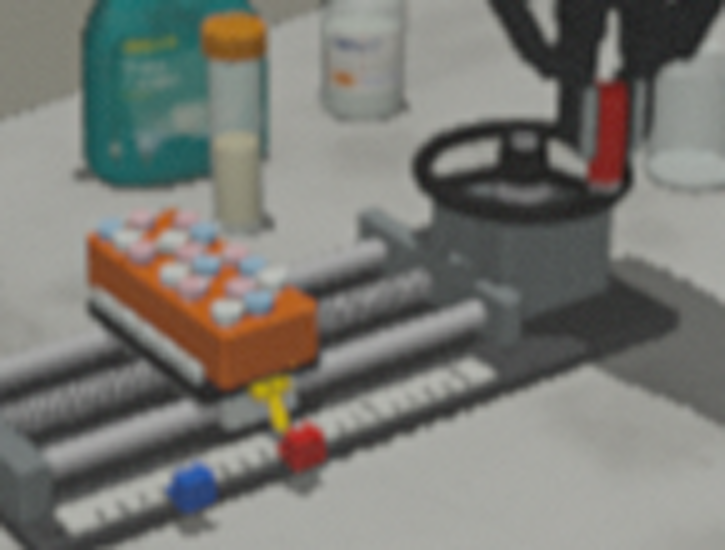

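The pointer tip at scene (256,256.4) sits beside the red tab at (260,259); checking the number along the slide.

Run:
```python
from h import *
d=np.array([.166,.986])
a=cam('scene');b=cam('side')
for c,p,t in((a,(255.8,255.5),(260.2,259)),(b,(249.8,224.6),(241.8,225.9))):
    P=plane(c,*p,22);T=plane(c,*t,20);print(P,T,(P-T)[:2]@d)
```

```text
[499.29964217  64.86095435  22.        ] [484.63609466  65.82528384  20.        ] 1.4833200034559733
[502.90855236  55.1917898   22.        ] [483.62388181  62.61020257  20.        ] -4.113299672583867
```

About -1 mm off, which is well within tolerance. Release and lift.

>>> {"api": "jog_arm", "payload": {"targets": "0 0 0 0 0 0 0.6;0 0 0 0 0 0 0;0 0 0 0 0 0 0;0 0 0 0 0 0 0;0 0 0.02 0 0 0 0;0 0 0.04 0 0 0 0;0 0 0.04 0 0 0 0;0 0 0.03 0 0 0 0;0 0 0 0 0 0 0;0 0 0 0 0 0 0;0 0 0 0 0 0 0"}}

```text
time_s: 9.2
ee_pos: [479.6, -129.2, 225.2]
tool_rot: [-3.141, -0.002, 2.699]
force: [0.8, -0.3, -0.5]
gripper_width: 85.5
grip_force: 0.0
```

Run:
```python
from h import *
d=np.array([.166,.986])
c,s=wrist(); print(s['ee_pos'],s['force'],s['gripper_width'],s['dq'].round(3))
for k in (RED,YEL,BLU): print([(x,plane(c,*x[1],22).round(1)) for x in blobs(c,*k)])
a=cam('scene'); print([x for k in(RED,YEL) for x in blobs(a,*k,5) if 220<x[1][0]<330 and 170<x[1][1]<280])
```

```text
[ 479.62000523 -129.24958994  225.15241473] [ 0.79578969 -0.27405221 -0.47609145] 85.46995044230539 [ 0.     0.002  0.001 -0.005 -0.001  0.001  0.   ]
[(([462, 91, 24, 22, 393], [473.0, 100.7]), array([485.4,  63.5,  22. ])), (([273, 190, 25, 37, 745], [285.2, 208.7]), array([ 505.3, -139.7,   22. ]))]
[(([472, 117, 23, 15, 157], [480.8, 124.6]), array([509.6,  64.1,  22. ]))]
[(([522, 73, 26, 24, 367], [535.2, 83.6]), array([495.3, 119.6,  22. ])), (([4, 82, 110, 117, 3615], [60.9, 136.7]), array([ 347.7, -303.6,   22. ])), (([531, 305, 29, 48, 805], [549.5, 326.7]), array([761. ,  72.3,  22. ]))]
[([317, 188, 8, 18, 104], [320.6, 196.9]), ([256, 255, 9, 9, 55], [260.2, 259.1]), ([250, 245, 8, 11, 51], [254.3, 249.2])]
```

```bash
python3 -c "
from bench import ctrl
print(ctrl.job_done())"
```

```text
the job is handed in; nothing more can be done
None
```

The job is handed in: the pointer stands within about 5 mm of the red tab's middle by my camera estimates (12 mm allowed), the handle is released, and the arm is lifted clear; no verdict was returned.

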